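Load the case into the sample station past its unmarked carriage lock

TASK

Draw the sample station's carriage fully out, set the yellow case squarely in the nest on the carriage and let go of it, then push the carriage fully home under the hood with the case lying in the nest. The carriage may be locked: its tumbler lever locks it when tipped to one side and frees it when tipped to the other, but nothing shows which, so you will only know by pulling on the carriage's bar handle; it does not matter on which side the lever is left. Do not knock over or push aside the jar, bottle and beaker standing around.

Things in the scene. Friction and masses are not known exactly. Their poses are not given: they have to be found in the camera images.
- station: Sample station fixed to the worktop: grey base 250 x 170 mm; at its rear a white hood 190 mm wide (y), 94 mm high, from x = +18 to +138 mm, open to the front. Origin on the worktop under the base's middle; x axis to the rear (into the hood), y to the left seen from the front, z up. The carriage slides along its x axis. Place and yaw (to 0.25 rad) vary.
- carriage (a joint): How far the carriage (deck 150 mm wide, top 30 mm above the worktop) is drawn out to the front (station's -x), in m: 0 fully home, 0.150 fully out at its stop. About 1.5 N of friction; stays where it is left. Locked, it comes about 3 mm and stops dead, and can be pushed back; free, it runs all the way.
- handle (a point): Middle of the carriage's bar handle: dark round bar 10 mm thick, 60 mm long along the station's y axis, on two posts; bar axis 64 mm above the worktop, 29 mm free below it. At station (-85, -45, 64) mm with the carriage home; travels with it. Pinch it from above, fingers closing along the station's x axis.
- lever (a joint): Lock lever on the front left of the carriage: upright arm that tips left and right about a level axis along x at station (-80, +40, 47) mm, carriage home. Rad: 0 upright, +0.6 its right stop (station -y), -0.6 its left stop. Its weight drops it to a stop once past upright; under 2 N at the knob moves it. One stop locks, the other frees; which one varies and is not shown; anywhere between, it locks.
- knob (a point): Centre of the black ball knob (24 mm diameter) on the lock lever, 50 mm from the lever's pivot axis. At lever angle q with the carriage home it lies at station (-80, 40 - 50 sin q, 47 + 50 cos q) mm: 88 mm above the worktop at a stop, 97 mm when upright. It travels with the carriage.
- nest (a point): Centre of the nest, on the deck's top (30 mm above the worktop), axes as the station's: four corner angles 9 mm high round a space 100 mm along x by 70 mm along y, with 52 mm gaps for fingers in the long sides. At station (+77.5, 0, 30) mm with the carriage home, under the hood; at (-72.5, 0, 30) mm fully out, clear of the hood.
- case_mid (a point): Centre (half-way up) of the loose yellow case: closed box 58 mm wide along its x, 88 mm long along its y, 34 mm high, about 0.12 kg; lid fixed. Starts flat on the worktop left of the station, yaw to 0.6 rad. In the nest its long y axis lies along the nest's x axis, either way round, and its centre 17 mm above the deck.
- jar_a: Small lidded sample jar, 50 mm across and 57 mm high, bystander. Origin at the centre of its underside.
- bottle: Reagent bottle with a screw cap, 58 mm across and 135 mm high, bystander. Origin at the centre of its underside.
- beaker_b: Clear beaker, 52 mm across and 67 mm high, bystander. Origin at the centre of its underside.
Mind the look-alikes: they are no part of the job. Several things look just like the part that bears case_mid: the one meant starts farthest to the robot's right.

How it is judged (in metres and radians):
On the way, in this order (a step that is already met when the one before it is completed fails the run):
1. the carriage is drawn out (value of joint carriage above 0.135 m), for 0.1 s.
2. the case lies in the nest, let go, with the carriage still drawn out (x of case_mid in the frame of nest between -0.009 and 0.009 m and y of case_mid in the frame of nest between -0.009 and 0.009 m and z of case_mid in the frame of nest between 0.013 and 0.022 m and angle between the y axis of case_mid and the x axis of nest, either way round below 0.2 rad and angle between case_mid's own z axis and vertical below 0.1 rad and value of joint carriage above 0.12 m and contact force between the fingers and case below 0.1 N), for 0.2 s.
At the end, for the whole second after the job is handed in: The carriage is home (within 5 mm), and the case lies flat in the nest on it: its centre within 9 mm of the nest's centre along and across, its long side within 0.2 rad of the nest's long side, at rest (x of case_mid in the frame of nest between -0.009 and 0.009 m and y of case_mid in the frame of nest between -0.009 and 0.009 m and z of case_mid in the frame of nest between 0.013 and 0.022 m and angle between the y axis of case_mid and the x axis of nest, either way round below 0.2 rad and angle between case_mid's own z axis and vertical below 0.1 rad and value of joint carriage below 0.005 m and linear speed of case below 0.02 m/s); the robot touches nothing.
It fails at once if the small jar is shifted by more than 30 mm or tipped (distance of jar_a from where it was at the start of the episode above 0.03 m or angle between jar_a's own z axis and vertical above 0.4 rad).
It fails at once if the reagent bottle is shifted by more than 30 mm or tipped (distance of bottle from where it was at the start of the episode above 0.03 m or angle between bottle's own z axis and vertical above 0.4 rad).
It fails at once if the beaker is shifted by more than 30 mm or tipped (distance of beaker_b from where it was at the start of the episode above 0.03 m or angle between beaker_b's own z axis and vertical above 0.4 rad).
It also fails if it takes over 72 s, if anything falls off the work surface, if the arm or the gripper's body presses on something with over 40 N, if the wrist force passes 120 N, or if a joint passes its speed limit or range.

ROBOT

A 7-joint arm with a two-finger parallel gripper is mounted at the origin on a cart in front of the work surface, level with it; the furniture and walls round the work are solid. World frame = base frame: x ahead of the robot, y to its left, z up, the work surface at z = 0. Lengths are in m, angles in degrees, forces in N, time in s.
With the tool pointing down it reaches from about 0.425 to 0.875 m from the base axis. Payload 8.4 kg.
Tool frame: the origin (TCP) lies on the mounting face of the last link; the fingertips stand 173 mm ahead of it and the grasp point (between the pads) lies ahead of it (robot.grip_point_offset is the y of the grasp point in the tool frame, in m); y points along the fingers, x is the direction in which the jaws open and shut, and the axes are right-handed (so a half turn about y gives the same grasp; the last joint's range is limited). The gripper opens to 85 mm and grips with 20 to 120 N. Pads are 22 mm wide; open, the fingers measure 114 mm over their backs; the gripper's body (76 mm by 85 mm) begins 54 mm behind the grasp point. The pads swing forward as they close: fully open they stand 13 mm farther back than shut.
Start: joints at [-5.684, 19.091, 2.286, 83.961, -0.768, 76.965, -3.352], TCP at [0.65, -0, 0.405] pointing down, gripper open.
Joint ranges: [-147.57, 147.57], [-21.85, 119.76], [-74.77, 79.35], [14.55, 137.4], [-85.83, 265.84], [4.83, 119.75], [-152.11, 152.11]. Speed limits (degrees/s): [127.2, 127.2, 159.86, 159.86, 180, 180, 180].

INTERFACE

Orientations are given as [roll, pitch, yaw] about the fixed x, y, z axes, in that order (R = Rz(yaw) Ry(pitch) Rx(roll)).
In Python, from plant import robot gives the robot as it stands.
- The arm moves only by the tool send_rows, never from a script. Its arguments are lists of equal length, an entry for each row: "dp": the shift along the tool's x, y, z in cm, a list of three; "turn": the turn, a rotation vector about the tool's x, y, z in rad, a list of three; "grip": the opening, from 0 (shut) to 1 (fully open). A call has 1 to 5 rows; each row is the pose to reach, as a shift and turn from the pose commanded when the call began, along the tool's axes at that moment; what a row does not reach only later rows make up. A row lasts 1/12 s, in which the tool goes at most 41.7 mm and 7.16 degrees, less where a joint would pass 70% of its speed; a pose out of reach is approached as far as the arm can. A call with a gripper value outside its range is refused whole. The fingers move at their own pace and stop on an object; the grip force is fixed at half the most. Time passes only in rows, so rows that repeat a pose let the fingers close. It gives the time, the measured TCP pose, the force and the opening at its end, in the units of the state.
- robot.get_state(): the state, without advancing time (a new reading comes with each control period).
- robot.get_image(name): name is "scene" or "side" or "wrist"; returns the picture (480x640x3 uint8, red, green, blue); there is no depth.
- robot.camera_params(name): a dict with "fx", "fy", "cx", "cy" (pixels), "k1" (the pictures are not rectified: a ray, as slopes to the right and down, at radius r is drawn at 1 + k1 r^2 times it, then the intrinsics apply), "rvec" (rotation vector, rad) and "tvec" (3), from world to camera coordinates, as OpenCV has them. Camera axes: x right, y down, z forward; pixel columns grow to the right and rows downward; lengths in m; the calibration is good to about 2 mm. A picture is of the moment at which its call begins: read the wrist's pose just before it. camera_params takes no time and is no camera call; for the wrist camera it gives the pose at the moment of the call.
- robot.finish_job(): hands the job in, once; it reports no verdict.
The state is a dict: "time": time; "q": joint angles; "joint_velocities": joint speeds; "joint_torque": joint torques, N m; "tcp_pos": TCP position; "ee_rot": TCP orientation; "force": force on the tool from outside, world axes, zero at the start; "wrist_torque": the same for the moment, N m; "gripper_width": finger opening in m.
Only numpy, scipy, OpenCV 4.12 (cv2) and the standard library are available. Lean on these libraries where they do the work, as an engineer would, in place of code of your own. Each camera call takes 0.05 s, during which the arm holds its last target. There are 200 camera calls.

## Working session

There is one attempt and no reset: what is moved stays moved. The work goes in short steps, Python scripts to look and compute and a tool call to move; the robot and the scene stay as the last step left them, time stands still between calls to the robot, and variables do not carry over. Pictures are saved under pics/ and viewed, about 8 in all and at most 12, crops included, and the job is handed in when it is done.

Besides the shell and the picture viewer there is one more tool, called after ">>>" by a JSON object that holds its "op" and its "data". send_rows: Moves the arm, as the interface text tells. Its arguments: {"type":"object","properties":{"dp":{"type":"array","items":{"type":"array","items":{"type":"number"}}},"turn":{"type":"array","items":{"type":"array","items":{"type":"number"}}},"grip":{"type":"array","items":{"type":"number"}}},"required":["dp","turn","grip"]}

```bash
ls; mkdir -p pics; cat > h.py <<'E'
import numpy as np, cv2
from scipy.spatial.transform import Rotation as R
from plant import robot
def cam(n):
    p=robot.camera_params(n); K=np.array([[p['fx'],0,p['cx']],[0,p['fy'],p['cy']],[0,0,1.]])
    return K,np.array([p['k1'],0,0,0,0.]),np.array(p['rvec'],float),np.array(p['tvec'],float)
def ray2z(c,px,z):
    K,d,r,t=c
    u=cv2.undistortPoints(np.array(px,float).reshape(-1,1,2),K,d).reshape(-1,2)
    M=R.from_rotvec(r).as_matrix(); C=-M.T@t
    D=np.c_[u,np.ones(len(u))]@M
    s=(np.broadcast_to(z,len(u))-C[2])/D[:,2]
    return C+D*s[:,None]
def proj(c,P):
    K,d,r,t=c
    return cv2.projectPoints(np.array(P,float).reshape(-1,1,3),r,t,K,d)[0].reshape(-1,2)
def snap(n,f):
    c=cam(n); im=robot.get_image(n)
    cv2.imwrite('pics/'+f,im[:,:,::-1]); return c,im
def st():
    s=robot.get_state(); print('t',s['time'],'tcp',np.round(s['tcp_pos'],4),'rot',np.round(s['ee_rot'],2),'F',np.round(s['force'],1),'w',s['gripper_width']); return s
E
python3 - <<'E'
from h import *
s=st(); print(robot.grip_point_offset, R.from_euler('xyz',s['ee_rot'],degrees=True).as_matrix().round(3))
for n in ['scene','side','wrist']:
    c,_=snap(n,n+'0.png'); M=R.from_rotvec(c[2]).as_matrix(); print(n,(-M.T@c[3]).round(3),M[2].round(3),c[0][0,0])
E
```

```text
pics
t 0.0 tcp [ 0.6498 -0.      0.4038] rot [-9.001e+01  9.000e-02 -0.000e+00] F [-0.5 -0.2 -0.6] w 0.08560228625553755
0.1547 [[ 1.    -0.002  0.   ]
 [-0.    -0.     1.   ]
 [-0.002 -1.    -0.   ]]
scene [-0.44   0.816  1.275] [ 0.592 -0.403 -0.697] 487.4482277870269
side [ 0.178 -0.882  0.933] [ 0.284  0.744 -0.605] 519.7935591642427
wrist [0.65  0.082 0.373] [-0.    -0.32  -0.948] 397.9867510397291
```

View pics/scene0.png

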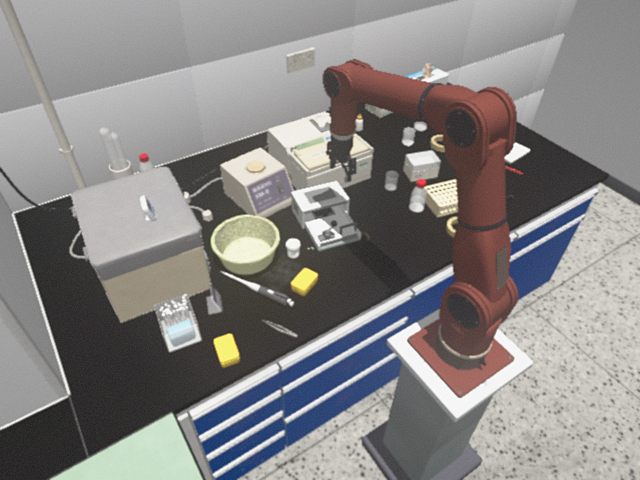

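View pics/side0.png

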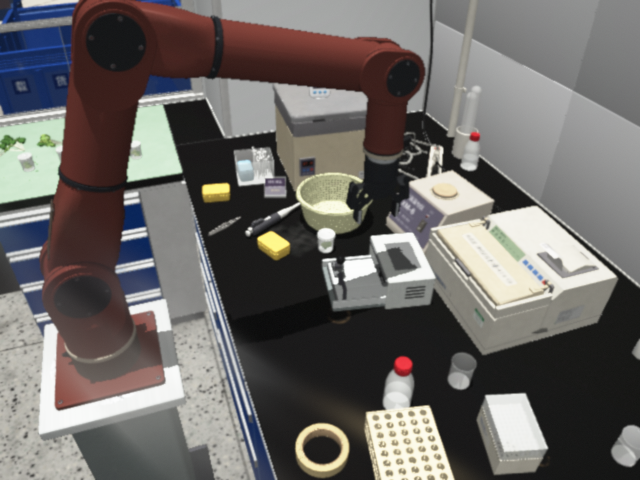

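Scene view: yellow boxes at (305,281) and (227,350). The first is farther to the robot's right (side view (273,245) against (216,192)). The station is at about (325,215), jar (293,247), bottle (418,195), beaker (391,181). I'll check with a close crop.

```bash
python3 - <<'E'
import cv2,numpy as np
from h import *
a=cv2.imread('pics/scene0.png')[175:305,280:365]; b=cv2.imread('pics/side0.png')[215:325,250:440]
a=cv2.resize(a,None,fx=4.2,fy=4.2,interpolation=cv2.INTER_CUBIC)
b=cv2.resize(b,None,fx=4.2,fy=4.2,interpolation=cv2.INTER_CUBIC)[:,:]
cv2.imwrite('pics/c1.png',a); cv2.imwrite('pics/c2.png',b); print(a.shape,b.shape)
for n,P in [('scene',[(305,281),(227,350),(293,257),(418,208),(391,188)]),('side',[(273,245),(216,192),(326,250),(398,408),(460,386)])]:
    print(ray2z(cam(n),P,[.03,.03,0,0,0]).round(3))
E
```

```text
(546, 357, 3) (462, 798, 3)
[[ 0.461  0.263  0.03 ]
 [ 0.36   0.596  0.03 ]
 [ 0.601  0.226  0.   ]
 [ 0.562 -0.331  0.   ]
 [ 0.719 -0.321  0.   ]]
[[ 0.467  0.249  0.03 ]
 [ 0.369  0.58   0.03 ]
 [ 0.615  0.214  0.   ]
 [ 0.569 -0.336  0.   ]
 [ 0.724 -0.333 -0.   ]]
```

View pics/c1.png

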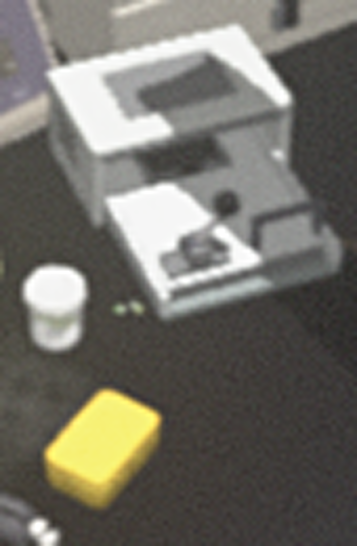

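View pics/c2.png

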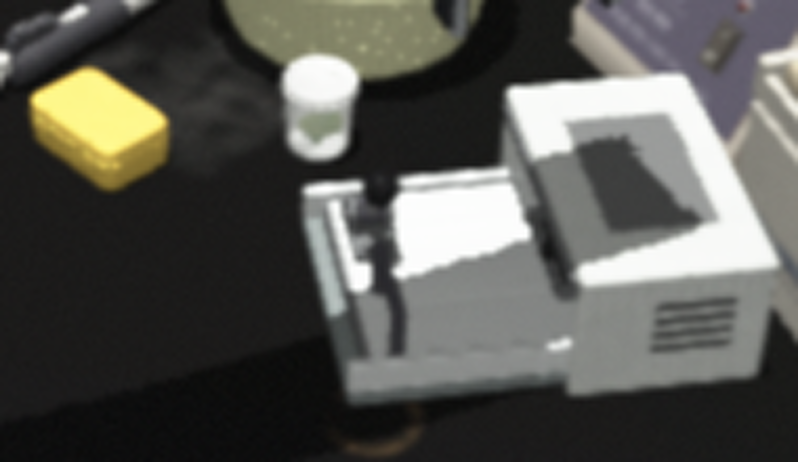

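```bash
cat > fit.py <<'E'
from h import *
from scipy.optimize import least_squares
S=np.array([(100,155),(292,102),(240,25),(48,72)])/4.2+[280,175]
D=np.array([(506,88),(578,285),(778,268),(685,75)])/4.2+[250,215]
H=np.array([(18,95,94),(18,-95,94),(138,-95,94),(138,95,94)])/1e3
def T(p,X): return R.from_euler('z',p[2]).apply(X)+[p[0],p[1],0]
cs,cd=cam('scene'),cam('side')
Dm=D[[0,1,2,3]]
f=lambda p:np.r_[(proj(cs,T(p,H))-S).ravel(),(proj(cd,T(p,H))-Dm).ravel()]
r=least_squares(f,[.7,.05,0]); p=r.x
print(p,r.fun.round(1))
for q in (.6,-.6):
    k=T(p,np.array([[-80,40-50*np.sin(q),47+50*np.cos(q)]])/1e3)
    print(q,k.round(3),(proj(cs,k)-[280,175])*4.2,(proj(cd,k)-[250,215])*4.2)
h=T(p,np.array([[-85,-45,64]])/1e3);print('handle',h,(proj(cs,h)-[280,175])*4.2,(proj(cd,h)-[250,215])*4.2)
E
python3 fit.py
```

```text
[ 0.66754893  0.03135221 -0.19881242] [-1.3 -1.3  0.4 -0.6  0.1 -0.7  0.1 -0.9 -0.7  0.4 -0.   0.3 -0.3 -0.2
 -0.6  0.1]
0.6 [[0.591 0.059 0.088]] [[226.55012277 202.6915272 ]] [[376.4993606 191.092746 ]]
-0.6 [[0.603 0.114 0.088]] [[165.02830887 219.04710075]] [[360.2075766  134.41369332]]
handle [[0.57533553 0.00402658 0.064     ]] [[288.14698108 210.86096119]] [[383.90192381 283.49720117]]
```

>>> {"op": "send_rows", "data": {"dp": [[-2.5, 4, 0.4], [-5, 8, 0.4], [-7.5, 12, 0.4], [-7.5, 15.4, 0.4], [-7.5, 15.4, 0.4]], "turn": [[0, 0.1, 0], [0, 0.2, 0], [0, 0.2, 0], [0, 0.2, 0], [0, 0.2, 0]], "grip": [1, 1, 1, 1, 1]}}

```text
time: 0.57
tcp_pos: [0.5709, 0.0039, 0.2445]
ee_rot: [-90.2, 0.6, -11.4]
force: [-1.2, -1.2, -1.3]
gripper_width: 0.0858
```

```bash
python3 - <<'E'
from h import *
s=st(); c,_=snap('wrist','w1.png')
print(proj(c,[[.575,.004,.064],[.591,.059,.088]]))
E
```

```text
t 0.5667 tcp [0.5709 0.0039 0.2445] rot [-90.16   0.56 -11.44] F [-1.2 -1.2 -1.3] w 0.08575070779390338
[[337.86185612 312.55045553]
 [356.76499195 189.17187915]]
```

View pics/w1.png

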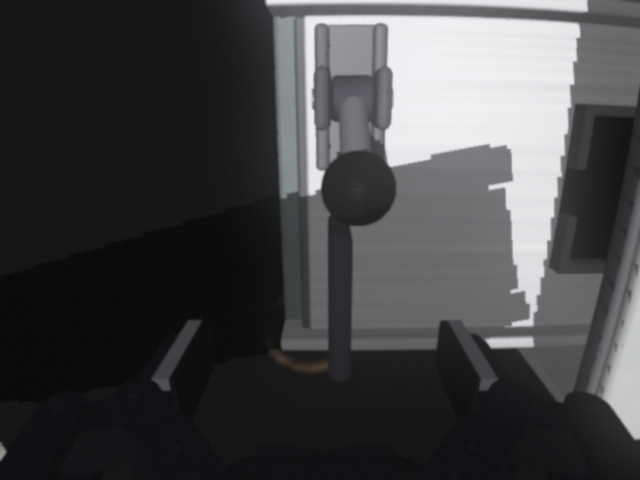

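>>> {"op": "send_rows", "data": {"dp": [[0.1, 1.3, 0.2], [0.1, 2.7, 0.2], [0.1, 2.7, 0.2], [0.1, 2.7, 0.2], [0.1, 2.7, 0.2]], "turn": [[0, 0, 0], [0, 0, 0], [0, 0, 0], [0, 0, 0], [0, 0, 0]], "grip": [1, 0.7, 0, 0, 0]}}

```text
time: 1.03
tcp_pos: [0.5776, 0.0058, 0.2254]
ee_rot: [-90.0, -0.1, -11.5]
force: [-0.3, -0.2, -0.0]
gripper_width: 0.0389
```

>>> {"op": "send_rows", "data": {"dp": [[0, 0, 0], [0, 0, 0], [0, 0, 0], [0, 0, 0], [0, 0, 0]], "turn": [[0, 0, 0], [0, 0, 0], [0, 0, 0], [0, 0, 0], [0, 0, 0]], "grip": [0, 0, 0, 0, 0]}}

```text
time: 1.45
tcp_pos: [0.5762, 0.0059, 0.2249]
ee_rot: [-90.0, 0.0, -11.4]
force: [-5.7, -0.2, 8.5]
gripper_width: 0.0077
```

>>> {"op": "send_rows", "data": {"dp": [[-0.3, 0, 0], [-0.6, 0, 0], [-1, 0, 0], [-1, 0, 0]], "turn": [[0, 0, 0], [0, 0, 0], [0, 0, 0], [0, 0, 0]], "grip": [0, 0, 0, 0]}}

```text
time: 1.78
tcp_pos: [0.5697, 0.007, 0.2251]
ee_rot: [-89.9, -0.7, -11.5]
force: [23.0, -3.7, -15.3]
gripper_width: 0.0076
```

Locked: it came a few mm and then stopped at 23 N. I'll push it back, release, and tip the lever left.

>>> {"op": "send_rows", "data": {"dp": [[0.5, 0, 0], [1, 0, 0], [1, 0, 0], [1, 0, 0], [1, 0, 0]], "turn": [[0, 0, 0], [0, 0, 0], [0, 0, 0], [0, 0, 0], [0, 0, 0]], "grip": [0, 0, 0, 0.4, 0.4]}}

```text
time: 2.2
tcp_pos: [0.5762, 0.0058, 0.2238]
ee_rot: [-90.0, 0.0, -11.5]
force: [-0.5, 0.6, -0.8]
gripper_width: 0.0307
```

>>> {"op": "send_rows", "data": {"dp": [[0, 0, 0], [0, 1.5, 0], [0, 0, 0], [0, -1.5, 0], [0, -3.2, 0]], "turn": [[0, 0, 0], [0, 0, 0], [0, 0, 0], [0, 0, 0], [0, 0, 0]], "grip": [0.4, 0.4, 0.4, 0.4, 0.4]}}

```text
time: 2.62
tcp_pos: [0.5758, 0.0057, 0.2552]
ee_rot: [-90.0, 0.1, -11.5]
force: [0.3, -0.5, 0.3]
gripper_width: 0.0341
```

>>> {"op": "send_rows", "data": {"dp": [[0.5, -0.3, 0], [0.5, -0.3, 0], [0.5, -0.3, 0], [0.5, -0.3, 1], [0.5, -0.3, 2]], "turn": [[0, 0, 0], [0, 0, 0], [0, 0, 0], [0, 0, 0], [0, 0, 0]], "grip": [0, 0, 0, 0, 0]}}

```text
time: 3.03
tcp_pos: [0.5849, 0.0247, 0.2576]
ee_rot: [-90.0, 0.1, -11.5]
force: [0.7, 0.4, 1.4]
gripper_width: -0.0001
```

>>> {"op": "send_rows", "data": {"dp": [[0, 0, 1.5], [0, 0, 3], [0, 0, 4.5], [0, 0, 6], [0, 0, 6]], "turn": [[0, 0, 0], [0, 0, 0], [0, 0, 0], [0, 0, 0], [0, 0, 0]], "grip": [0, 0, 0, 0, 0]}}

```text
time: 3.45
tcp_pos: [0.5971, 0.0881, 0.2581]
ee_rot: [-89.9, 0.1, -11.2]
force: [-0.6, 1.2, -0.9]
gripper_width: 0.0001
```

>>> {"op": "send_rows", "data": {"dp": [[0, 0, -3], [0, 0, -6], [-0.5, 0, -8], [-0.5, 0, -8], [-0.5, 0, -8]], "turn": [[0, 0, 0], [0, 0, 0], [0, 0, 0], [0, 0, 0], [0, 0, 0]], "grip": [0, 0, 0.4, 0.4, 0.4]}}

```text
time: 3.87
tcp_pos: [0.576, 0.0045, 0.2585]
ee_rot: [-90.0, 0.0, -11.6]
force: [-0.6, 0.8, 0.3]
gripper_width: 0.0341
```

```bash
python3 - <<'E'
from h import *
s=st(); c,_=snap('wrist','w2.png')
print(proj(c,[[.575,.004,.064],[.591,.059,.088],[.603,.114,.088]]))
E
```

```text
t 3.8667 tcp [0.576  0.0045 0.2585] rot [-9.003e+01  3.000e-02 -1.161e+01] F [-0.6  0.8  0.3] w 0.03405903817895306
[[322.49430224 301.60109435]
 [335.1539379  186.93491121]
 [338.63935979  12.42897983]]
```

View pics/w2.png

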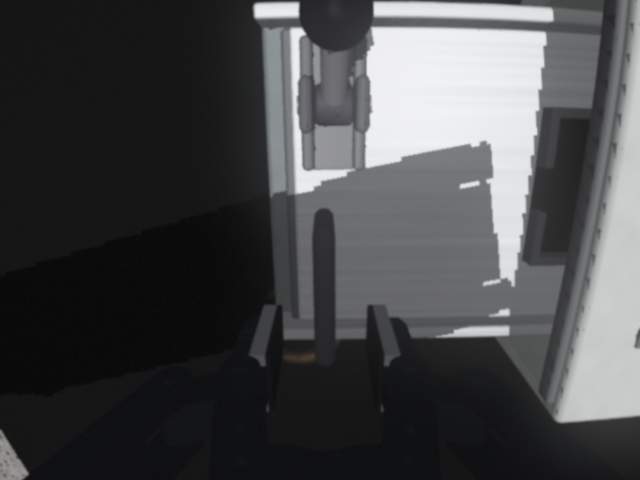

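The lever is now at its left stop, with the knob at (337,12) as predicted. The bar (324,288) is between the fingers. I'll grip it again and pull.

>>> {"op": "send_rows", "data": {"dp": [[0, 1.8, 0.4], [0, 3.7, 0.4], [0, 3.7, 0.4], [0, 3.7, 0.4], [0, 3.7, 0.4]], "turn": [[0, 0, 0], [0, 0, 0], [0, 0, 0], [0, 0, 0], [0, 0, 0]], "grip": [0.4, 0.4, 0.2, 0, 0]}}

```text
time: 4.33
tcp_pos: [0.577, 0.0107, 0.2214]
ee_rot: [-90.0, 0.1, -11.4]
force: [2.0, 0.9, -12.4]
gripper_width: 0.0075
```

>>> {"op": "send_rows", "data": {"dp": [[0, 0, 0], [-0.3, 0, 0], [-0.7, 0, 0], [-1.2, 0, 0], [-1.2, 0, 0]], "turn": [[0, 0, 0], [0, 0, 0], [0, 0, 0], [0, 0, 0], [0, 0, 0]], "grip": [0, 0, 0, 0, 0]}}

```text
time: 4.75
tcp_pos: [0.5643, 0.0131, 0.2214]
ee_rot: [-90.0, 0.1, -11.4]
force: [-1.2, 5.3, -13.5]
gripper_width: 0.0079
```

>>> {"op": "send_rows", "data": {"dp": [[-1.2, 0, 0], [-3, 0, 0], [-5, 0, 0], [-7, 0, 0], [-9, 0, 0]], "turn": [[0, 0, 0], [0, 0, 0], [0, 0, 0], [0, 0, 0], [0, 0, 0]], "grip": [0, 0, 0, 0, 0]}}

```text
time: 5.17
tcp_pos: [0.4762, 0.0302, 0.2214]
ee_rot: [-90.0, 0.0, -11.5]
force: [4.1, 3.9, -17.8]
gripper_width: 0.0078
```

>>> {"op": "send_rows", "data": {"dp": [[-1.5, 0, 0], [-3, 0, 0], [-4, 0, 0], [-4.8, 0, 0], [-4.8, 0, 0]], "turn": [[0, 0, 0], [0, 0, 0], [0, 0, 0], [0, 0, 0], [0, 0, 0]], "grip": [0, 0, 0, 0, 0]}}

```text
time: 5.58
tcp_pos: [0.4295, 0.0393, 0.2217]
ee_rot: [-90.0, -0.1, -11.5]
force: [3.0, 1.8, -21.1]
gripper_width: 0.0074
```

>>> {"op": "send_rows", "data": {"dp": [[0.2, 0, 0], [0.2, 0, 0], [0.2, 0, 0], [0.2, -3, 0], [0.2, -7, 0]], "turn": [[0, 0, 0], [0, 0, 0], [0, 0, 0], [0, 0, 0], [0, 0, 0]], "grip": [0.4, 0.4, 0.4, 0.4, 0.4]}}

```text
time: 6.0
tcp_pos: [0.4314, 0.0387, 0.2909]
ee_rot: [-90.1, 0.3, -11.5]
force: [1.2, 0.2, 0.2]
gripper_width: 0.0343
```

>>> {"op": "send_rows", "data": {"dp": [[0, -4, 0], [-0.8, -7.5, 4], [-1.6, -10, 8], [-2.5, -11, 12], [-3.3, -11, 16]], "turn": [[0, 0, 0], [0, -0.1, 0], [0, -0.2, 0], [0, -0.2, 0], [0, -0.2, 0]], "grip": [0.4, 1, 1, 1, 1]}}

```text
time: 6.42
tcp_pos: [0.4323, 0.1874, 0.4044]
ee_rot: [-89.8, -0.4, -0.1]
force: [1.7, 0.3, 0.1]
gripper_width: 0.0804
```

```bash
python3 - <<'E'
from h import *
s=st()
E
```

```text
t 6.4167 tcp [0.4323 0.1874 0.4044] rot [-89.85  -0.35  -0.1 ] F [1.7 0.3 0.1] w 0.08038963145422515
```

>>> {"op": "send_rows", "data": {"dp": [[1, 0, 3], [2, 0, 6.5], [3, 0, 10], [3, 0, 10], [3, 0, 10]], "turn": [[0, 0, 0], [0, 0, 0], [0, 0, 0], [0, 0, 0], [0, 0, 0]], "grip": [1, 1, 1, 1, 1]}}

```text
time: 6.83
tcp_pos: [0.4619, 0.288, 0.4003]
ee_rot: [-90.0, 0.0, 0.1]
force: [-0.2, 0.1, -0.5]
gripper_width: 0.0855
```

```bash
python3 - <<'E'
from h import *
s=st(); c,im=snap('wrist','w3.png')
hsv=cv2.cvtColor(im,cv2.COLOR_RGB2HSV)
m=cv2.inRange(hsv,(15,120,60),(35,255,255))
cs,_=cv2.findContours(m,cv2.RETR_EXTERNAL,cv2.CHAIN_APPROX_NONE)
k=max(cs,key=cv2.contourArea); print(len(cs),cv2.contourArea(k))
# top face: brightest part
P=ray2z(c,k.reshape(-1,2),.034)[:,:2]; b=cv2.minAreaRect((P*1000).astype(np.float32)); print(b)
v=hsv[:,:,2][m>0]; print(np.percentile(v,[5,25,50,75,95]))
p=np.array([.6675,.0314,-.1988]); N=R.from_euler('z',p[2]).apply([-.0725,0,.03])+[p[0],p[1],0]; print('nest',N)
E
```

```text
t 6.8333 tcp [0.4619 0.288  0.4003] rot [-89.97   0.     0.15] F [-0.2  0.1 -0.5] w 0.08551205181451524
1 6122.5
((468.6549987792969, 263.51953125), (57.77215576171875, 90.81132507324219), 23.876235961914062)
[ 89. 125. 126. 127. 129.]
nest [0.59642794 0.04571825 0.03      ]
```

View pics/w3.png

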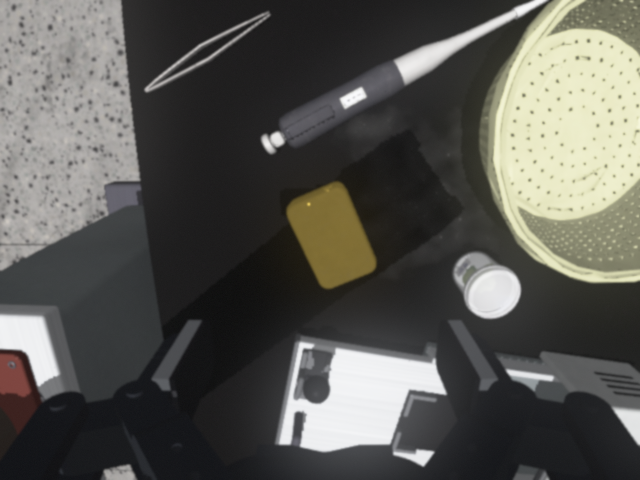

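Case on the left of the station: centre pixel (332,235), which gives (0.469, 0.262), yaw 24°. The measured size of 58 x 91 mm matches.

>>> {"op": "send_rows", "data": {"dp": [[0.7, 3.5, -2.6], [0.7, 7, -2.6], [0.7, 10.5, -2.6], [0.7, 14, -2.6], [0.7, 14, -2.6]], "turn": [[0, -0.12, 0], [0, -0.24, 0], [0, -0.36, 0], [0, -0.417, 0], [0, -0.417, 0]], "grip": [1, 1, 1, 1, 1]}}

```text
time: 7.3
tcp_pos: [0.4669, 0.257, 0.2545]
ee_rot: [-90.1, 0.5, 23.9]
force: [-1.0, -2.1, 0.1]
gripper_width: 0.0856
```

```bash
python3 - <<'E'
from h import *
s=st(); c,im=snap('wrist','w4.png')
hsv=cv2.cvtColor(im,cv2.COLOR_RGB2HSV)
m=cv2.inRange(hsv,(15,100,40),(35,255,255))
cs,_=cv2.findContours(m,cv2.RETR_EXTERNAL,cv2.CHAIN_APPROX_NONE)
k=max(cs,key=cv2.contourArea); print(len(cs),cv2.contourArea(k),cv2.boundingRect(k))
P=ray2z(c,k.reshape(-1,2),.034)[:,:2]; b=cv2.minAreaRect((P*1000).astype(np.float32)); print(b)
M=R.from_euler('xyz',s['ee_rot'],degrees=True).as_matrix()
print('in tool', (np.r_[np.array(b[0])/1000,.034]-s['tcp_pos'])@M)
print(np.array(cv2.boxPoints(b)))
E
```

```text
t 7.3 tcp [0.4669 0.257  0.2545] rot [-90.1    0.52  23.91] F [-1.  -2.1  0.1] w 0.08558472930406953
21 27273.0 (230, 150, 198, 198)
((459.7210998535156, 267.11492919921875), (92.011962890625, 108.72015380859375), 5.625767707824707)
in tool [-0.00044123  0.22049352  0.01253252]
[[408.60776 316.7032 ]
 [419.26566 208.50668]
 [510.83444 217.52667]
 [500.17654 325.72318]]
```

```bash
python3 - <<'E'
from h import *
s=st(); c=cam('wrist'); im=cv2.imread('pics/w4.png')
hsv=cv2.cvtColor(im,cv2.COLOR_BGR2HSV)
m=cv2.inRange(hsv,(18,150,60),(32,255,255)); m=cv2.morphologyEx(m,cv2.MORPH_OPEN,np.ones((7,7)))
cs,_=cv2.findContours(m,cv2.RETR_EXTERNAL,cv2.CHAIN_APPROX_NONE)
k=max(cs,key=cv2.contourArea); print(len(cs),cv2.contourArea(k),cv2.boundingRect(k))
P=ray2z(c,k.reshape(-1,2),.034)[:,:2]; b=cv2.minAreaRect((P*1000).astype(np.float32)); print(b)
M=R.from_euler('xyz',s['ee_rot'],degrees=True).as_matrix()
print('in tool', (np.r_[np.array(b[0])/1000,.034]-s['tcp_pos'])@M)
E
```

```text
t 7.35 tcp [0.4679 0.258  0.258 ] rot [-90.07   0.33  23.7 ] F [-0.1  0.   0.9] w 0.08523746809168807Traceback (most recent call last):
  File "<stdin>", line 6, in <module>
ValueError: max() iterable argument is empty
```

View pics/w4.png

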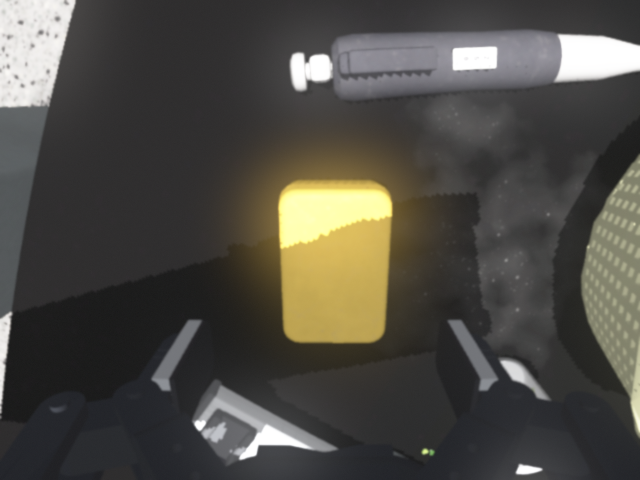

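Viewed: the case's top face has corners at about (279,193), (391,193), (386,342), (283,342), aligned with the jaws.

```bash
python3 - <<'E'
from h import *
s=st(); c=cam('wrist')
P=ray2z(c,[(279,192),(391,192),(386,342),(283,342)],.034)
M=R.from_euler('xyz',s['ee_rot'],degrees=True).as_matrix()
Q=(P-s['tcp_pos'])@M; print((Q*1000).round(1),Q.mean(0),P.mean(0))
E
```

```text
t 7.35 tcp [0.4679 0.258  0.258 ] rot [-90.07   0.33  23.7 ] F [-0.1  0.   0.9] w 0.08523746809168807
[[-22.2 224.1  44. ]
 [ 32.8 223.7  44.1]
 [ 34.8 223.8 -41. ]
 [-23.1 224.2 -41.1]] [0.00555203 0.22394554 0.0015143 ] [0.47126583 0.26085151 0.034     ]
```

>>> {"op": "send_rows", "data": {"dp": [[0.5, 2, 0.2], [0.5, 4.5, 0.2], [0.5, 7, 0.2], [0.5, 8.1, 0.2], [0.5, 8.1, 0.2]], "turn": [[0, 0, 0], [0, 0, 0], [0, 0, 0], [0, 0, 0], [0, 0, 0]], "grip": [1, 1, 1, 1, 0.8]}}

```text
time: 7.77
tcp_pos: [0.4725, 0.2635, 0.179]
ee_rot: [-90.0, 0.1, 23.8]
force: [-0.4, -0.5, -0.5]
gripper_width: 0.0757
```

>>> {"op": "send_rows", "data": {"dp": [[0, 0, 0], [0, 0, 0], [0, 0, 0], [0, 0, 0], [0, 0, 0]], "turn": [[0, 0, 0], [0, 0, 0], [0, 0, 0], [0, 0, 0], [0, 0, 0]], "grip": [0.4, 0.4, 0.4, 0.4, 0.4]}}

```text
time: 8.18
tcp_pos: [0.4733, 0.2645, 0.1815]
ee_rot: [-90.0, -0.2, 23.8]
force: [-0.9, -0.7, 7.6]
gripper_width: 0.0564
```

>>> {"op": "send_rows", "data": {"dp": [[0, -3, 0], [0, -7, 0], [0, -11, 0], [0, -14, -2], [0, -14, -4]], "turn": [[0, 0, 0], [0, 0, 0], [0, 0, 0], [0, 0, 0], [0, 0, 0]], "grip": [0.4, 0.4, 0.4, 0.4, 0.4]}}

```text
time: 8.6
tcp_pos: [0.4899, 0.2292, 0.3277]
ee_rot: [-89.9, -0.7, 24.0]
force: [0.7, 0.5, -0.4]
gripper_width: 0.057
```

>>> {"op": "send_rows", "data": {"dp": [[0.4, 0, -4], [0.8, 0, -8], [1.3, 0, -12], [1.8, 0, -16], [2.2, 0, -20]], "turn": [[0, -0.12, 0], [0, -0.24, 0], [0, -0.36, 0], [0, -0.48, 0], [0, -0.6, 0]], "grip": [0.4, 0.4, 0.4, 0.4, 0.4]}}

```text
time: 9.02
tcp_pos: [0.586, 0.0599, 0.3208]
ee_rot: [-90.1, -0.1, 57.2]
force: [0.8, 0.3, -1.7]
gripper_width: 0.057
```

>>> {"op": "send_rows", "data": {"dp": [[0, 0, 0], [0, 0, 0], [0, 0, 0], [0, 0, 0], [0, 0, 0]], "turn": [[0, -0.12, 0], [0, -0.24, 0], [0, -0.356, 0], [0, -0.356, 0], [0, -0.356, 0]], "grip": [0.4, 0.4, 0.4, 0.4, 0.4]}}

```text
time: 9.43
tcp_pos: [0.5853, 0.0614, 0.3201]
ee_rot: [-90.1, -0.0, 77.1]
force: [0.6, 0.5, -1.5]
gripper_width: 0.0566
```

```bash
python3 - <<'E'
from h import *
s=st(); c,im=snap('wrist','w5.png')
N=np.array([.5964,.0457,.03]); Rz=R.from_euler('z',-.1988)
print(proj(c,Rz.apply([[.05,.035,.009],[.05,-.035,.009],[-.05,-.035,.009],[-.05,.035,.009]])+N).round(0))
M=R.from_euler('xyz',s['ee_rot'],degrees=True).as_matrix(); print('tool',(N-s['tcp_pos'])@M)
E
```

```text
t 9.4333 tcp [0.5853 0.0614 0.3201] rot [-9.007e+01 -3.000e-02  7.708e+01] F [ 0.6  0.5 -1.5] w 0.05659488294586695
[[357. 324.]
 [259. 326.]
 [247. 188.]
 [357. 185.]]
tool [-0.01297409  0.29010636 -0.01397006]
```

View pics/w5.png

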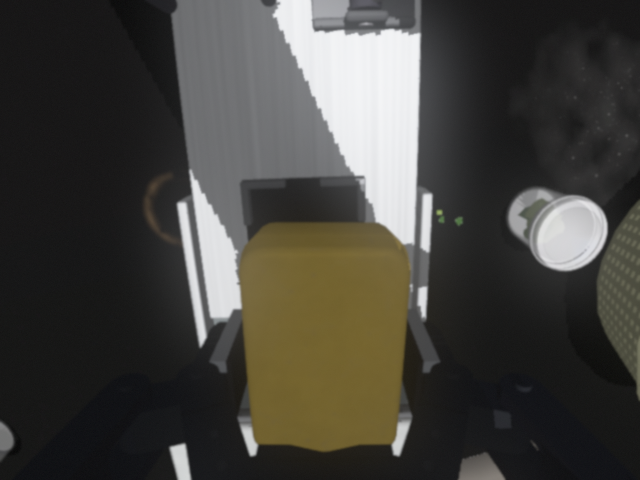

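```bash
python3 - <<'E'
from h import *
s=robot.get_state(); c=cam('wrist')
M=R.from_euler('xyz',s['ee_rot'],degrees=True).as_matrix()
P=ray2z(c,[(243,262),(409,262),(398,444),(255,444)],s['tcp_pos'][2]-.1475)
Q=(P-s['tcp_pos'])@M; print((Q*1000).round(1),Q.mean(0)*1000)
P=ray2z(c,[(262,223),(390,223)],s['tcp_pos'][2]-.1815); print((((P-s['tcp_pos'])@M)*1000).round(1))
im=cv2.imread('pics/w5.png')[:,:,2].astype(int)
print(im[205:290:4,326])
E
```

```text
[[-25.7 147.5  37.1]
 [ 26.6 147.5  37.1]
 [ 28.3 147.5 -38.2]
 [-26.7 147.5 -38.1]] [  0.6253327  147.50081411  -0.54155677]
[[-24.5 181.5  40.2]
 [ 25.7 181.5  40.2]]
[ 46  46  44  43  53  91  93  98 101 100 101 110 117 115 115 116 115 114
 115 115 115 115]
```

>>> {"op": "send_rows", "data": {"dp": [[-1.3, 3, -1.2], [-1.3, 7, -1.2], [-1.3, 8, -1.2], [-1.3, 8, -1.2], [-1.3, 8, -1.2]], "turn": [[0, 0, 0], [0, 0, 0], [0, 0, 0], [0, 0, 0], [0, 0, 0]], "grip": [0.4, 0.4, 0.4, 0.4, 0.4]}}

```text
time: 9.9
tcp_pos: [0.5942, 0.0468, 0.2398]
ee_rot: [-90.0, -0.0, 77.3]
force: [-0.1, -1.0, -0.9]
gripper_width: 0.0567
```

```bash
python3 - <<'E'
from h import *
s=st(); c,im=snap('wrist','w6.png')
N=np.array([.5964,.0457,.03]); Rz=R.from_euler('z',-.1988)
M=R.from_euler('xyz',s['ee_rot'],degrees=True).as_matrix(); print('tool',(N-s['tcp_pos'])@M)
print(proj(c,Rz.apply([[-.05,-.035,.009],[-.05,.035,.009]])+N).round(0))
E
```

```text
t 9.9 tcp [0.5942 0.0468 0.2398] rot [-8.997e+01 -1.000e-02  7.726e+01] F [-0.1 -1.  -0.9] w 0.05665248583997311
tool [-0.0006321   0.20981678 -0.0025306 ]
[[240. 197.]
 [401. 193.]]
```

View pics/w6.png

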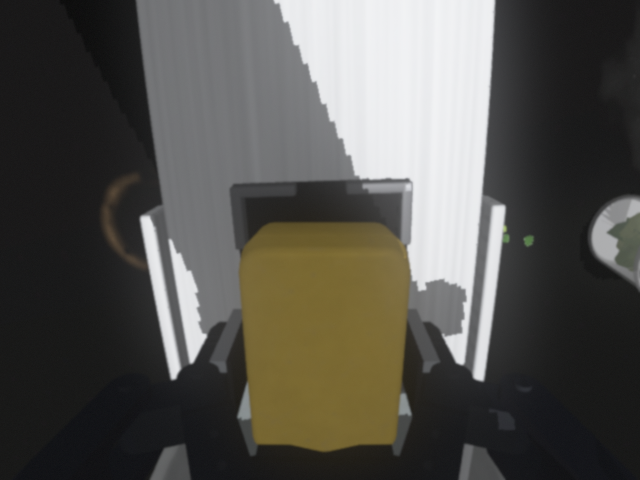

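>>> {"op": "send_rows", "data": {"dp": [[-0.1, 0.5, -0.1], [-0.1, 1, -0.1], [-0.1, 1.6, -0.1], [-0.1, 2.2, -0.1], [-0.1, 2.6, -0.1]], "turn": [[0, -0.028, 0], [0, -0.028, 0], [0, -0.028, 0], [0, -0.028, 0], [0, -0.028, 0]], "grip": [0.4, 0.4, 0.4, 0.4, 0.4]}}

```text
time: 10.37
tcp_pos: [0.5948, 0.0451, 0.2127]
ee_rot: [-90.0, -0.0, 78.9]
force: [0.0, 0.2, -2.0]
gripper_width: 0.0566
```

>>> {"op": "send_rows", "data": {"dp": [[0, 0.2, 0], [0, 0.2, 0]], "turn": [[0, 0, 0], [0, 0, 0]], "grip": [0.4, 0.4]}}

```text
time: 10.53
tcp_pos: [0.5954, 0.0449, 0.2116]
ee_rot: [-90.1, -0.0, 78.9]
force: [0.6, -0.5, 2.1]
gripper_width: 0.0565
```

>>> {"op": "send_rows", "data": {"dp": [[0, 0, 0], [0, 0, 0], [0, 0, 0], [0, 0, 0], [0, 0, 0]], "turn": [[0, 0, 0], [0, 0, 0], [0, 0, 0], [0, 0, 0], [0, 0, 0]], "grip": [0.85, 0.85, 0.85, 0.85, 0.85]}}

```text
time: 10.95
tcp_pos: [0.5948, 0.045, 0.211]
ee_rot: [-90.0, 0.0, 78.9]
force: [0.3, -0.2, -0.1]
gripper_width: 0.0725
```

>>> {"op": "send_rows", "data": {"dp": [[0, 0, 0], [0, -2, 0], [0, -5, 0], [0, -9, 0], [0, -12, 0]], "turn": [[0, 0, 0], [0, 0, 0], [0, 0, 0], [0, 0, 0], [0, 0, 0]], "grip": [0.85, 0.85, 0.85, 0.85, 0.85]}}

```text
time: 11.37
tcp_pos: [0.5949, 0.045, 0.3336]
ee_rot: [-90.0, -0.0, 78.9]
force: [1.1, 0.2, 0.2]
gripper_width: 0.0727
```

>>> {"op": "send_rows", "data": {"dp": [[0, 0, 3], [0, 0, 5], [0, 0, 5], [0, 0, 5]], "turn": [[0, 0, 0], [0, 0, 0], [0, 0, 0], [0, 0, 0]], "grip": [0.85, 0.85, 0.85, 0.85]}}

```text
time: 11.7
tcp_pos: [0.5452, 0.0548, 0.3315]
ee_rot: [-90.0, 0.0, 78.9]
force: [-0.0, -0.6, -0.2]
gripper_width: 0.0726
```

```bash
python3 - <<'E'
from h import *
s=st(); c,im=snap('wrist','w7.png')
N=np.array([.5964,.0457,.03]); Rz=R.from_euler('z',-.1988)
print(proj(c,Rz.apply([[.044,.029,.034],[.044,-.029,.034],[-.044,-.029,.034],[-.044,.029,.034]])+N).round(0))
E
```

```text
t 11.7 tcp [0.5452 0.0548 0.3315] rot [-90.05   0.    78.95] F [-0.  -0.6 -0.2] w 0.07259870611340374
[[366. 374.]
 [284. 374.]
 [280. 259.]
 [372. 259.]]
```

View pics/w7.png

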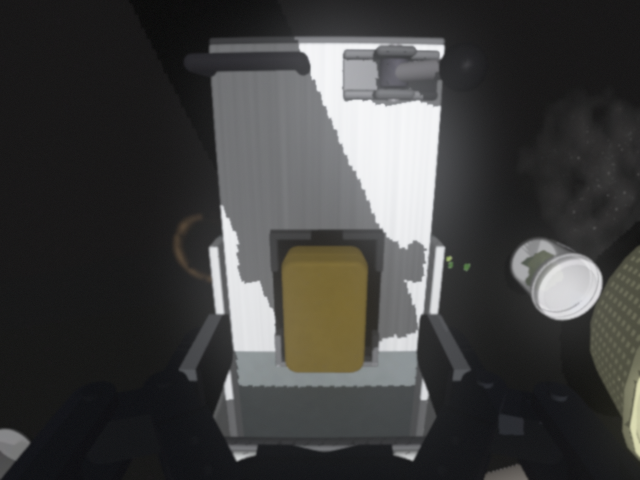

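The case sits squarely in the nest: top face cols 282–367, rows 263–372, against a predicted 280–372 and 259–374. Next I'll re-grip the handle and push the carriage home.

>>> {"op": "send_rows", "data": {"dp": [[-0.8, 0, 2.2], [-1.6, 0, 4.4], [-2.4, 0, 6.6], [-3.2, 0, 8.8], [-3.7, 0, 11]], "turn": [[0, 0.12, 0], [0, 0.24, 0], [0, 0.36, 0], [0, 0.48, 0], [0, 0.6, 0]], "grip": [0.85, 0.8, 0.7, 0.6, 0.5]}}

```text
time: 12.17
tcp_pos: [0.4304, 0.0386, 0.3307]
ee_rot: [-90.0, 0.0, 44.1]
force: [0.1, 0.7, 0.7]
gripper_width: 0.0433
```

>>> {"op": "send_rows", "data": {"dp": [[0, 0, 0], [0, 0, 0], [0, 0, 0], [0, 0, 0], [0, 0, 0]], "turn": [[0, 0.12, 0], [0, 0.24, 0], [0, 0.36, 0], [0, 0.48, 0], [0, 0.6, 0]], "grip": [0.5, 0.5, 0.5, 0.5, 0.5]}}

```text
time: 12.58
tcp_pos: [0.4315, 0.0391, 0.331]
ee_rot: [-90.0, -0.0, 9.8]
force: [-0.1, 0.8, -0.8]
gripper_width: 0.0426
```

>>> {"op": "send_rows", "data": {"dp": [[0, 0, 0], [0, 0, 0], [0, 0, 0], [0, 0, 0], [0, 0, 0]], "turn": [[0, 0.12, 0], [0, 0.24, 0], [0, 0.378, 0], [0, 0.378, 0], [0, 0.378, 0]], "grip": [0.5, 0.5, 0.5, 0.5, 0.5]}}

```text
time: 13.0
tcp_pos: [0.4313, 0.0392, 0.3309]
ee_rot: [-90.0, 0.0, -11.4]
force: [-0.3, -0.0, 0.0]
gripper_width: 0.0428
```

Now lower onto the bar (TCP z 0.222) and close.

>>> {"op": "send_rows", "data": {"dp": [[-0.1, 3, 0], [-0.1, 6, 0], [-0.1, 9, 0], [-0.1, 10.9, 0], [-0.1, 10.9, 0]], "turn": [[0, 0, 0], [0, 0, 0], [0, 0, 0], [0, 0, 0], [0, 0, 0]], "grip": [0.5, 0.5, 0.5, 0.5, 0.5]}}

```text
time: 13.42
tcp_pos: [0.4283, 0.0392, 0.2185]
ee_rot: [-90.1, 0.4, -11.3]
force: [-0.5, -0.1, -0.4]
gripper_width: 0.0429
```

>>> {"op": "send_rows", "data": {"dp": [[0, 0, 0], [0, 0, 0], [0, 0, 0], [0, 0, 0], [0, 0, 0]], "turn": [[0, 0, 0], [0, 0, 0], [0, 0, 0], [0, 0, 0], [0, 0, 0]], "grip": [0, 0, 0, 0, 0]}}

```text
time: 13.83
tcp_pos: [0.4306, 0.0397, 0.2236]
ee_rot: [-90.0, -0.2, -11.5]
force: [-0.5, -0.3, 8.0]
gripper_width: 0.0074
```

>>> {"op": "send_rows", "data": {"dp": [[0.4, 0, 0], [1.2, 0, 0], [2.4, 0, 0], [3.8, 0, 0], [5.2, 0, 0]], "turn": [[0, 0, 0], [0, 0, 0], [0, 0, 0], [0, 0, 0], [0, 0, 0]], "grip": [0, 0, 0, 0, 0]}}

```text
time: 14.25
tcp_pos: [0.4818, 0.0297, 0.2237]
ee_rot: [-89.9, -0.1, -11.4]
force: [-2.2, 3.7, 8.6]
gripper_width: 0.0076
```

>>> {"op": "send_rows", "data": {"dp": [[1.4, 0, 0], [2.8, 0, 0], [4.2, 0, 0], [5.6, 0, 0], [6.8, 0, 0]], "turn": [[0, 0, 0], [0, 0, 0], [0, 0, 0], [0, 0, 0], [0, 0, 0]], "grip": [0, 0, 0, 0, 0]}}

```text
time: 14.67
tcp_pos: [0.5488, 0.0165, 0.2237]
ee_rot: [-89.9, -0.1, -11.4]
force: [-1.3, 4.1, 7.8]
gripper_width: 0.0079
```

>>> {"op": "send_rows", "data": {"dp": [[0.9, 0, 0], [1.7, 0, 0], [2.4, 0, 0], [2.9, 0, 0], [3.2, 0, 0]], "turn": [[0, 0, 0], [0, 0, 0], [0, 0, 0], [0, 0, 0], [0, 0, 0]], "grip": [0, 0, 0, 0, 0]}}

```text
time: 15.08
tcp_pos: [0.578, 0.0109, 0.2235]
ee_rot: [-89.9, 0.2, -11.4]
force: [-25.1, 7.4, 28.3]
gripper_width: 0.0082
```

>>> {"op": "send_rows", "data": {"dp": [[0, 0, 0], [0, 0, 0]], "turn": [[0, 0, 0], [0, 0, 0]], "grip": [0, 0]}}

```text
time: 15.25
tcp_pos: [0.5777, 0.0111, 0.2237]
ee_rot: [-89.9, 0.2, -11.4]
force: [-13.9, 5.5, 16.5]
gripper_width: 0.0077
```

>>> {"op": "send_rows", "data": {"dp": [[0, 0, 0], [0, 0, 0], [0, 0, 0], [0, -1, 0], [0, -4, 0]], "turn": [[0, 0, 0], [0, 0, 0], [0, 0, 0], [0, 0, 0], [0, 0, 0]], "grip": [0.4, 0.4, 0.4, 0.4, 0.4]}}

```text
time: 15.67
tcp_pos: [0.5772, 0.0089, 0.2591]
ee_rot: [-90.1, 0.4, -11.5]
force: [-0.7, -0.4, 0.6]
gripper_width: 0.0346
```

>>> {"op": "send_rows", "data": {"dp": [[0, -4, 0], [0, -8, 0], [0, -11, 0], [0, -11, 0], [0, -11, 0]], "turn": [[0, 0, 0], [0, 0, 0], [0, 0, 0], [0, 0, 0], [0, 0, 0]], "grip": [0.4, 0.4, 0.4, 0.4, 0.4]}}

```text
time: 16.08
tcp_pos: [0.5792, 0.0092, 0.375]
ee_rot: [-89.9, -0.3, -11.5]
force: [-0.4, 0.0, -1.3]
gripper_width: 0.0344
```

```bash
python3 - <<'E'
from h import *
st(); c,im=snap('side','s9.png'); w,iw=snap('wrist','w9.png')
print('handle wrist',proj(w,[[.5753,.004,.064]]))
cv2.imwrite('pics/f.png',np.hstack([cv2.resize(im[215:325,250:440],(400,232),interpolation=cv2.INTER_CUBIC),cv2.resize(iw,(400,300))[:232]])[:,:,::-1])
a=cv2.imread('pics/side0.png').astype(int); d=np.abs(im[:,:,::-1].astype(int)-a).sum(2)
for n,(x,y) in dict(jar=(326,240),bottle=(398,380),beaker=(460,370)).items(): print(n,d[y-25:y+25,x-12:x+12].mean())
E
```

```text
t 16.0833 tcp [0.5792 0.0092 0.375 ] rot [-89.94  -0.27 -11.52] F [-0.4  0.  -1.3] w 0.034368297317073165
handle wrist [[320.31294276 236.50630668]]
jar 55.07333333333333
bottle 1.8825
beaker 2.285833333333333
```

View pics/f.png

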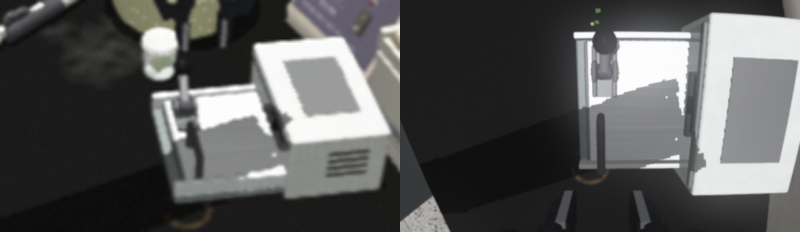

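The carriage is home: the bar is at wrist column 320, as predicted for home. The jar stands where it was and the gripper is clear.

```bash
python3 -c "
from h import *
st(); robot.finish_job()"
```

```text
t 16.1833 tcp [0.5784 0.0091 0.3716] rot [-9.001e+01  4.000e-02 -1.152e+01] F [-0.5  0.6 -0.7] w 0.03398345951053458
the job is handed in; nothing more can be done
```

The job is handed in at 16.2 s of the 72 s allowed, and my checks say it succeeded; the interface gives no verdict.

**What I did:** The first pull on the handle stopped dead at about 23 N, so the lever's right stop was the locked side. I tipped it left and drew the carriage out about 150 mm. I set the right-hand yellow case in the nest, let go, and pushed the carriage back to its stop.

**Checks that agreed:**
- **Case:** before the push, the case lay squarely in the nest, its centre within about 2 mm of where it should be.
- **Carriage:** the tool ended at the position it had with the carriage home, within about 1 mm, and the handle's image column was as predicted for home.
- **Bystanders:** the bottle and beaker images were unchanged.

**Checks that disagreed or could not be made:**
- **Jar:** its automatic image comparison showed a large difference. In the picture it stands upright at its old place, so I put this down to the arm in the background and changed shading.
- **Case under the hood:** the case could not be seen once under the hood, so its final position was not checked directly.

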